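# Make up two inspection kits from the sample stock

## Task

Make up two inspection kits from the parts on the black mat. Kit one, in the rectangular tray: nest the loose angle section over the fixed one, centred on it with the legs flush, and lay the widest collar flat in the tray's empty bay. Kit two, in the round dish: the narrowest collar lying flat and the spindle standing upright beside it; leave the middle collar, the gauge block and the nut where they are.

Things in the scene. Friction and masses are not known exactly. Their poses are not given: they have to be found in the camera images.
- tray: Low rectangular blue plastic tray (kit one), fixed to the bench, 220 mm along its x, 120 mm along its y. Rim and the one cross divider (at x = 0) are 8 mm high and 3 mm thick; floor 3 mm thick. The divider makes two bays of about 105 x 114 mm: the one at +x holds the fixed angle section, the one at -x is empty. Origin at the centre of its underside, which is on the mat, 2 mm above the work surface.
- dish: Shallow round white plastic dish (kit two), fixed, 150 mm outside diameter, 142 mm inside; rim 8 mm high, floor 3 mm thick. Origin at the centre of its underside, 2 mm above the work surface.
- saddle_mid (a point): The fixed angle section: a short steel 90 degree angle, 36 mm long, legs 32 mm outside, 4 mm thick, fastened ridge up on the floor of the tray's +x bay. 45 mm wide and 25.5 mm high as it stands. Origin at mid length, half-way up (12.7 mm above the tray floor); x along its length (along the ridge), z up.
- angle_mid (a point): The loose angle section: aluminium 90 degree angle of the same profile (legs 32 mm, 4 mm thick), 50 mm long, standing ridge up on its two long edges, 45 mm wide and 25.5 mm high. Its flat ends (50 mm apart) can be gripped. Origin at mid length, half-way up (12.7 mm above its lowest edges); x along its length (the ridge), z up. Nested on the fixed one, it sits 5.7 mm higher than that.
- wide_mid (a point): The widest of three plain steel collars (rings), lying flat: outside diameter 56 mm, bore 32 mm, 22 mm high. Origin at its centre, 11 mm above its underside; z along its axis.
- middle_mid (a point): The middle-sized of three plain steel collars (rings), lying flat: outside diameter 44 mm, bore 24 mm, 22 mm high. Origin at its centre, 11 mm above its underside; z along its axis. Stays in the stock.
- narrow_mid (a point): The narrowest of three plain steel collars (rings), lying flat: outside diameter 32 mm, bore 16 mm, 22 mm high. Origin at its centre, 11 mm above its underside; z along its axis.
- spindle_mid (a point): Turned steel spindle standing on its flange: flange 38 mm diameter and 12 mm high, above it a stem 18 mm in diameter, 50 mm high in all. Origin on its axis, half-way up (25 mm above its underside); z up along the stem.
- block_mid (a point): Steel gauge block lying flat, 35 x 20 x 12 mm. Origin at its centre. Stays in the stock.
- nut_mid (a point): Dark hexagon nut lying flat, about 28 mm across, 12 mm high. Origin at its centre. Stays in the stock.
Things that resemble listed ones, but are neither listed nor needed, are in the scene too. Several things have the shape of the dish; the one meant has the colours described above. What is shaped like the part that bears wide_mid but red is not meant.

How it is judged:
At the end, for the whole second after the job is handed in: Loose angle nested: within 10 mm lengthwise, 6 mm sideways, 3 to 8.5 mm higher than the fixed one, parallel and level within 8 deg; widest collar flat in the empty bay; narrowest collar flat and spindle upright in the dish (within 5.7 deg); all at rest; the other stock within 20 mm of its start (x of angle_mid in the frame of saddle_mid between -0.01 and 0.01 m and y of angle_mid in the frame of saddle_mid between -0.006 and 0.006 m and z of angle_mid in the frame of saddle_mid between 0.003 and 0.0085 m and angle between the x axis of angle_mid and the x axis of saddle_mid, either way round below 0.14 rad and angle between angle_mid's own z axis and vertical below 0.14 rad and x of wide_mid in the frame of tray between -0.11 and 0 m and y of wide_mid in the frame of tray between -0.06 and 0.06 m and z of wide_mid in the frame of tray between 0.011 and 0.017 m and angle between the z axis of wide_mid and the z axis of tray, either way round below 0.1 rad and horizontal distance between each of narrow_mid, spindle_mid and dish below 0.06 m and z of narrow_mid in the frame of dish between 0.011 and 0.017 m and angle between the z axis of narrow_mid and the z axis of dish, either way round below 0.1 rad and z of spindle_mid in the frame of dish between 0.025 and 0.031 m and angle between spindle_mid's own z axis and vertical below 0.1 rad and linear speed of each of angle, wide, narrow, spindle below 0.02 m/s and angular speed of each of angle, wide, narrow, spindle below 0.3 rad/s and distance of each of middle_mid, block_mid, nut_mid from where it was at the start of the episode below 0.02 m); the robot touches nothing.
It fails at once if the middle collar is moved from its place (more than 20 mm) (distance of middle_mid from where it was at the start of the episode above 0.02 m).
It fails at once if the gauge block is moved from its place (more than 20 mm) (distance of block_mid from where it was at the start of the episode above 0.02 m).
It fails at once if the nut is moved from its place (more than 20 mm) (distance of nut_mid from where it was at the start of the episode above 0.02 m).
It also fails if it takes over 96 s, if anything falls off the work surface, if the arm or the gripper's body presses on something with over 40 N, if the wrist force passes 120 N, or if a joint passes its speed limit or range.

## Robot

A 6-joint arm with a two-finger parallel gripper is mounted at the origin on the work surface. World frame = base frame: x ahead of the robot, y to its left, z up, the work surface at z = 0. Lengths are in m, angles in rad, forces in N, time in s.
With the tool pointing down it reaches from about 0.375 to 0.975 m from the base axis. Payload 3.8 kg.
Tool frame: the origin (TCP) lies midway between the tips of the shut fingers; the grasp point (between the pads) lies 19 mm behind it; z points along the fingers, y is the line along which they close (so a half turn about z gives the same grasp; the last joint's range is limited). The gripper opens to 85 mm and grips with 20 to 120 N. Pads are 22 mm wide; open, the fingers measure 114 mm over their backs; the gripper's body (76 mm by 85 mm) begins 54 mm behind the grasp point. The pads swing forward as they close: fully open they stand 13 mm farther back than shut.
Start: joints at [-1.33, 0.264, 1.604, -0, 1.274, -0.037], TCP at [0.185, -0.649, 0.231] pointing down, gripper open.
Joint ranges: [-2.63, 2.63], [-0.94, 2.18], [0.31, 2.57], [-1.31, 4.45], [0, 2.66], [-2.55, 2.55]. Speed limits (rad/s): [2.57, 2.57, 3.14, 3.14, 3.14, 3.14].

## Interface

Orientations are given as a rotation vector (axis times angle).
In Python, from workcell import bot, imaging gives the robot as it stands.
- The arm moves only by the tool step_arm, never from a script. Its argument "series" is a list of rows, each an object of numbers: "grip": the closure, from -1 (fully open) to 1 (shut); "x", "y", "z": the shift along the tool's x, y, z normalised to -1 to 1, where 1 is 500 mm; "ax", "ay", "az": the turn, a rotation vector about the tool's x, y, z normalised to -1 to 1, where 1 is 30 degrees. A call has 1 to 12 rows; each row is the pose to reach, as a shift and turn from the pose commanded when the call began, along the tool's axes at that moment; what a row does not reach only later rows make up. A row lasts 1/10 s, in which the tool goes at most 50 mm and 8.59 degrees, less where a joint would pass 70% of its speed; a pose out of reach is approached as far as the arm can. A call with a number of a shift or a turn outside -1 to 1 is refused whole. A call with a gripper value outside its range is refused whole. The fingers move at their own pace and stop on an object; "force" is the grip in N (left out, the last holds). Time passes only in rows, so rows that repeat a pose let the fingers close. It gives the time, the measured TCP pose, the force, the opening and the grip force at its end, in the units of the state.
- bot.read_state(): the state, without advancing time (a new reading comes with each control period).
- imaging.read_camera(name): name is "scene" or "top" or "wrist"; returns a dict with "img" (400x640x3 uint8, red, green, blue), "fx", "fy", "cx", "cy" (pixels), "R" (3x3) and "t" (3): a world point X has camera coordinates R X + t. Camera axes: x right, y down, z forward; pixel columns grow to the right and rows downward; lengths in m; the calibration is good to about 2 mm. A picture is of the moment at which its call begins. There is no depth.
- bot.finish_job(): hands the job in; it is judged then, once.
The state is a dict: "time": time; "q": joint angles; "joint_vel": joint speeds; "joint_torque": joint torques, N m; "tool_pos": TCP position; "tcp_rot": TCP orientation; "wrist_force": force on the tool from outside, world axes, zero at the start; "torque": the same for the moment, N m; "width": opening from 0.0 (shut) to 1.0 (fully open); "grip_force": force on a finger pad.
Only numpy, scipy, OpenCV 4.12 (cv2) and the standard library are available. Lean on these libraries where they do the work, as an engineer would, in place of code of your own. Each camera call takes 0.05 s, during which the arm holds its last target. There are 200 camera calls.

## Working session

There is one attempt and no reset: what is moved stays moved. The work goes in short steps, Python scripts to look and compute and a tool call to move; the robot and the scene stay as the last step left them, time stands still between calls to the robot, and variables do not carry over. Pictures are saved under pics/ and viewed, at most 14 in all, crops included, and the job is handed in when it is done.

Besides the shell and the picture viewer there is one more tool, called after ">>>" as name(argument=value, ...), one argument or row to a line, values as JSON. step_arm: Moves the arm, as the interface text tells. Scaled input: -1 to 1 covers 500 mm each way for a shift and 30 degrees each way for a turn. Its arguments: {"type":"object","properties":{"series":{"type":"array","items":{"type":"object","properties":{"grip":{"type":"number"},"x":{"type":"number","minimum":-1,"maximum":1},"y":{"type":"number","minimum":-1,"maximum":1},"z":{"type":"number","minimum":-1,"maximum":1},"ax":{"type":"number","minimum":-1,"maximum":1},"ay":{"type":"number","minimum":-1,"maximum":1},"az":{"type":"number","minimum":-1,"maximum":1}}}},"force":{"type":"number"}},"required":["series"]}

```bash
ls; mkdir -p pics
python3 - <<'E'
from workcell import bot, imaging
import cv2,pickle
s=bot.read_state();print(s)
for n in("top","scene"):
    c=imaging.read_camera(n);pickle.dump(c,open(f'{n}0.pkl','wb'))
    cv2.imwrite(f'pics/{n}0.png',c['img'][:,:,::-1]);print(n,c['fx'],c['R'],c['t'])
E
```

```text
pics
{'time': 0.0, 'q': array([-1.32995040e+00,  2.64785544e-01,  1.60537847e+00,  3.69618784e-05,
        1.27368495e+00, -3.68923779e-02]), 'joint_vel': array([-1.52371388e-03,  4.13992580e-05,  5.80368144e-04, -1.81245152e-04,
       -1.02180165e-03, -3.22396327e-04]), 'joint_torque': array([-1.46530216e-03, -5.15107977e+01, -3.67318583e+01, -1.03811215e-04,
        1.30449637e-02,  8.91634585e-06]), 'tool_pos': array([ 0.18491357, -0.64842068,  0.22993778]), 'tcp_rot': array([-3.10912487e+00, -4.34541359e-01,  3.05372717e-04]), 'wrist_force': array([0.93924613, 0.32822396, 0.80931289]), 'torque': array([-0.05880619, -0.01525999, -0.03671654]), 'grip_force': 0.0, 'width': 1.0010304353894888}
top 495.1041132872629 [[-0.02317192 -0.99966107 -0.01186617]
 [-0.99714517  0.02396356 -0.07160488]
 [ 0.07186497  0.01017307 -0.99736249]] [0.18002641 0.44624933 1.55231964]
scene 491.92836385763724 [[-0.63504162  0.77241947 -0.00950302]
 [ 0.58616129  0.47382478 -0.65719482]
 [-0.5031273  -0.42291637 -0.75366084]] [ 0.1908469  -0.28407629  1.60276936]
```

View pics/top0.png

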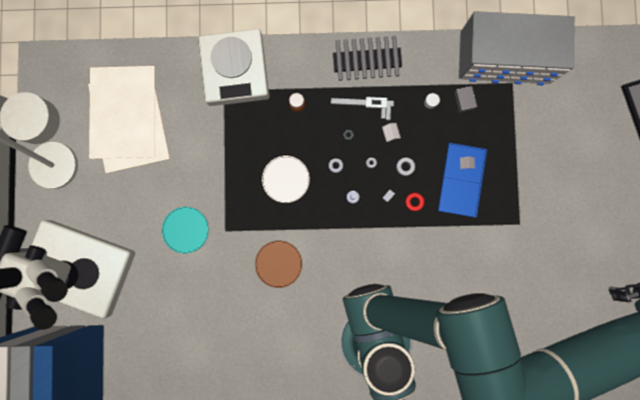

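View pics/scene0.png

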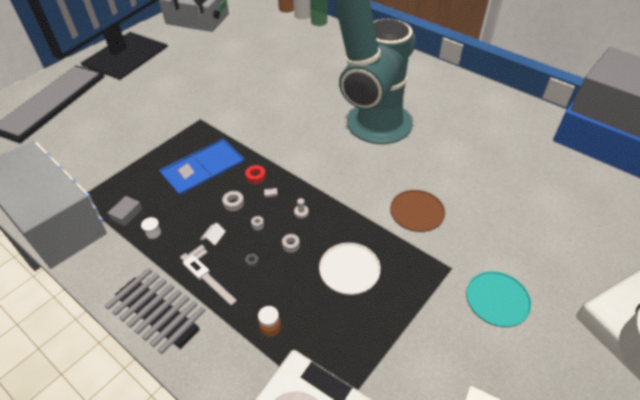

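The top view shows the white dish at (285,179). The lookalikes, teal (185,230) and brown (278,264), are the wrong colour. The blue tray is at (463,180) with the fixed angle at (467,162). The grey collars are middle (336,166), narrow (371,162) and wide (405,166), and the red ring at (415,201) is not meant. The loose angle is at (391,132), spindle (353,197), block (389,196) and nut (348,134). I'll confirm these in one enlarged crop and measure.

```bash
cat > h.py <<'E'
import numpy as np, cv2, pickle
from scipy.spatial.transform import Rotation as Ro
def ray(c,uv,z):
    uv=np.atleast_2d(uv).astype(float)
    d=np.c_[(uv[:,0]-c['cx'])/c['fx'],(uv[:,1]-c['cy'])/c['fy'],np.ones(len(uv))]@c['R']
    o=-c['R'].T@c['t']; z=np.broadcast_to(z,len(uv))
    return o+d*((z-o[2])/d[:,2])[:,None]
def proj(c,X):
    p=np.atleast_2d(X)@c['R'].T+c['t']
    return np.c_[c['fx']*p[:,0]/p[:,2]+c['cx'],c['fy']*p[:,1]/p[:,2]+c['cy']]
def blobs(mask,amin,amax):
    out=[]
    for k in cv2.findContours(mask.astype(np.uint8),cv2.RETR_EXTERNAL,cv2.CHAIN_APPROX_NONE)[0]:
        if amin<cv2.contourArea(k)<amax: out.append(k)
    return out
def cmd(s,dw,yaw=0):
    """world shift -> normalised tool shift"""
    R=Ro.from_rotvec(s['tcp_rot']).as_matrix()
    return R.T@np.asarray(dw)/0.5
E
python3 - <<'E'
from h import *
c=pickle.load(open('top0.pkl','rb'));im=c['img']
cv2.imwrite('pics/crop0.png',cv2.resize(im[80:235,220:520][:,:,::-1],None,fx=2.6,fy=2.6,interpolation=cv2.INTER_CUBIC))
hsv=cv2.cvtColor(im,cv2.COLOR_RGB2HSV)
roi=np.zeros(im.shape[:2],bool);roi[90:225,228:515]=1
for nm,m,z in(('grey',(hsv[...,2]>85)&(hsv[...,1]<110),.024),('blue',(hsv[...,0]>100)&(hsv[...,0]<130)&(hsv[...,1]>130),.01)):
    for k in blobs(m&roi,12,9000):
        r=cv2.minAreaRect(k);print(nm,np.round(r[0],1),np.round(r[1],1),round(r[2]),ray(c,r[0],z)[0].round(3))
E
```

```text
grey [388.3 195.4] [ 7.5 11.7] 39 [ 0.455 -0.053  0.024]
grey [352.5 196.5] [12.7 12.7] 45 [0.454 0.06  0.024]
grey [335. 165.] [14. 14.] 90 [0.555 0.112 0.024]
grey [405.5 166. ] [17.7 17.7] 45 [ 0.547 -0.11   0.024]
grey [371. 162.] [10. 10.] 90 [ 0.562 -0.002  0.024]
grey [467. 162.] [12. 14.] 90 [ 0.554 -0.305  0.024]
grey [285.5 179. ] [47.4 47.4] 45 [0.514 0.27  0.024]
grey [348.  134.5] [7.8 7.8] 45 [0.652 0.069 0.024]
grey [390.6 131.3] [17.4 15.5] 74 [ 0.659 -0.067  0.024]
grey [362.5 101.2] [62.2 21.3] 16 [0.759 0.019 0.024]
grey [432. 100.] [14. 14.] 90 [ 0.757 -0.202  0.024]
grey [296. 100.] [14. 14.] 90 [0.768 0.232 0.024]
grey [466.5  98.3] [20.4 16.2] 77 [ 0.759 -0.312  0.024]
grey [247.8  95.5] [10.3 41.2] 83 [0.787 0.386 0.024]
blue [462.2 179.6] [40.  70.4] 9 [ 0.5   -0.291  0.01 ]
```

View pics/crop0.png

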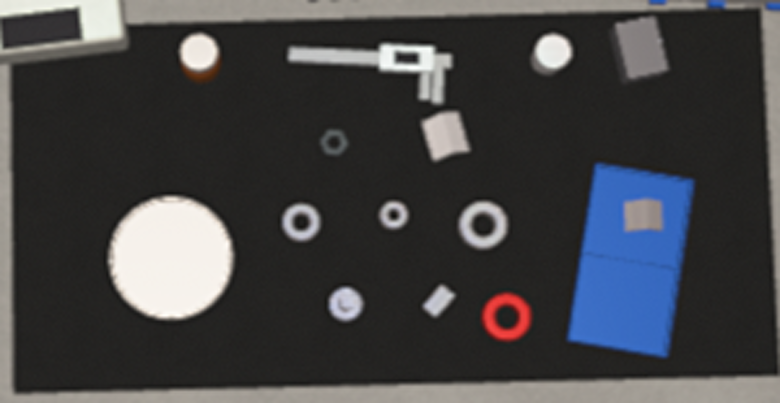

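Crop confirms the choices: three grey collars, with the middle one at left, narrow in the centre and wide at right, plus the white dish and the blue tray with its empty near bay. I'll move over the wide collar and look from close by.

>>> step_arm(
  series=[
    {"x": 0.99, "y": -0.837, "z": -0.04, "az": 0.833, "grip": -1},
    {"x": 0.99, "y": -0.837, "z": -0.04, "az": 0.833, "grip": -1},
    {"x": 0.99, "y": -0.837, "z": -0.04, "az": 0.833, "grip": -1},
    {"x": 0.99, "y": -0.837, "z": -0.04, "az": 0.833, "grip": -1},
    {"x": 0.99, "y": -0.837, "z": -0.04, "az": 0.833, "grip": -1},
    {"x": 0.99, "y": -0.837, "z": -0.04, "az": 0.833, "grip": -1},
    {"x": 0.99, "y": -0.837, "z": -0.04, "az": 0.833, "grip": -1},
    {"x": 0.99, "y": -0.837, "z": -0.04, "az": 0.833, "grip": -1},
    {"x": 0.99, "y": -0.837, "z": -0.04, "az": 0.833, "grip": -1},
    {"x": 0.99, "y": -0.837, "z": -0.04, "az": 0.833, "grip": -1},
    {"x": 0.99, "y": -0.837, "z": -0.04, "az": 0.833, "grip": -1},
    {"x": 0.99, "y": -0.837, "z": -0.04, "az": 0.833, "grip": -1},
  ],
)

```text
validation failed for argument at $.se...
```

>>> step_arm(
  series=[
    {"x": 0.0, "grip": -1},
    {"x": 0.0, "grip": -1},
  ],
)

```text
validation failed for argument at $.se...
```

```bash
cat > look.py <<'E'
import sys
from workcell import bot, imaging
from h import *
n=sys.argv[1];s=bot.read_state();c=imaging.read_camera('wrist')
pickle.dump((c,s),open(n+'.pkl','wb'));cv2.imwrite(f'pics/{n}.png',c['img'][:,:,::-1])
R=Ro.from_rotvec(s['tcp_rot']).as_matrix()
print(s['time'],s['tool_pos'].round(4),'x',R[:,0].round(3),'y',R[:,1].round(3),'q',s['q'].round(2),'cam',(-c['R'].T@c['t']).round(3))
for nm,X in dict(wide=(.547,-.11,.024),narrow=(.562,-.002,.024),mid=(.555,.112,.024),angle=(.659,-.067,.03),fix=(.554,-.305,.03),tray=(.5,-.291,.01),dish=(.514,.27,.01),spin=(.454,.06,.05),red=(.43,-.13,.02)).items(): print(nm,proj(c,X)[0].round(),end=' ')
E
python3 look.py w1
```

```text
0.1 [ 0.185  -0.6485  0.2301] x [0.962 0.274 0.   ] y [ 0.274 -0.962 -0.002] q [-1.33  0.26  1.61  0.    1.27 -0.04] cam [ 0.257 -0.629  0.373]
wide [-297. -545.] narrow [-492. -658.] mid [-701. -727.] angle [-463. -926.] fix [  -7. -454.] tray [   1. -319.] dish [-886. -682.] spin [-627. -514.] red [-218. -293.]
```

The move was refused, probably because every row needs all seven fields. I'll try one row with the full set.

>>> step_arm(
  series=[
    {"x": 0.99, "y": -0.837, "z": -0.04, "ax": 0, "ay": 0, "az": 0.833, "grip": -1},
  ],
)

```text
time: 0.25
tool_pos: [0.2105, -0.6104, 0.2314]
tcp_rot: [3.135, 0.19, -0.003]
wrist_force: [0.5, 0.1, 0.1]
width: 1.0
grip_force: 0.0
```

>>> step_arm(
  series=[
    {"x": 0.788, "y": -0.913, "z": -0.04, "ax": 0, "ay": 0, "az": 0.54, "grip": -1},
    {"x": 0.788, "y": -0.913, "z": -0.04, "ax": 0, "ay": 0, "az": 0.54, "grip": -1},
    {"x": 0.788, "y": -0.913, "z": -0.04, "ax": 0, "ay": 0, "az": 0.54, "grip": -1},
    {"x": 0.788, "y": -0.913, "z": -0.04, "ax": 0, "ay": 0, "az": 0.54, "grip": -1},
    {"x": 0.788, "y": -0.913, "z": -0.04, "ax": 0, "ay": 0, "az": 0.54, "grip": -1},
    {"x": 0.788, "y": -0.913, "z": -0.04, "ax": 0, "ay": 0, "az": 0.54, "grip": -1},
    {"x": 0.788, "y": -0.913, "z": -0.04, "ax": 0, "ay": 0, "az": 0.54, "grip": -1},
    {"x": 0.788, "y": -0.913, "z": -0.04, "ax": 0, "ay": 0, "az": 0.54, "grip": -1},
    {"x": 0.788, "y": -0.913, "z": -0.04, "ax": 0, "ay": 0, "az": 0.54, "grip": -1},
    {"x": 0.788, "y": -0.913, "z": -0.04, "ax": 0, "ay": 0, "az": 0.54, "grip": -1},
    {"x": 0.788, "y": -0.913, "z": -0.04, "ax": 0, "ay": 0, "az": 0.54, "grip": -1},
    {"x": 0.788, "y": -0.913, "z": -0.04, "ax": 0, "ay": 0, "az": 0.54, "grip": -1},
  ],
)

```text
time: 1.45
tool_pos: [0.5443, -0.1054, 0.2527]
tcp_rot: [3.132, -0.243, 0.0]
wrist_force: [0.5, -0.8, 0.2]
width: 0.997
grip_force: 0.0
```

>>> step_arm(
  series=[
    {"x": 0, "y": 0, "z": 0, "ax": 0, "ay": 0, "az": 0, "grip": -1},
    {"x": 0, "y": 0, "z": 0, "ax": 0, "ay": 0, "az": 0, "grip": -1},
  ],
)

```text
time: 1.65
tool_pos: [0.5438, -0.1063, 0.2522]
tcp_rot: [3.132, -0.238, -0.002]
wrist_force: [0.1, -0.2, -0.3]
width: 0.998
grip_force: 0.0
```

```bash
python3 look.py w1
```

```text
1.65 [ 0.5438 -0.1063  0.2522] x [ 0.988 -0.151 -0.001] y [-0.151 -0.988  0.   ] q [-0.24  0.02  1.84 -0.    1.28  1.49] cam [ 0.618 -0.118  0.395]
wide [320. 162.] narrow [230. 163.] mid [142. 182.] angle [266.  69.] fix [486. 132.] tray [466. 174.] dish [ 43. 226.] spin [196. 259.] red [348. 245.]
```

View pics/w1.png

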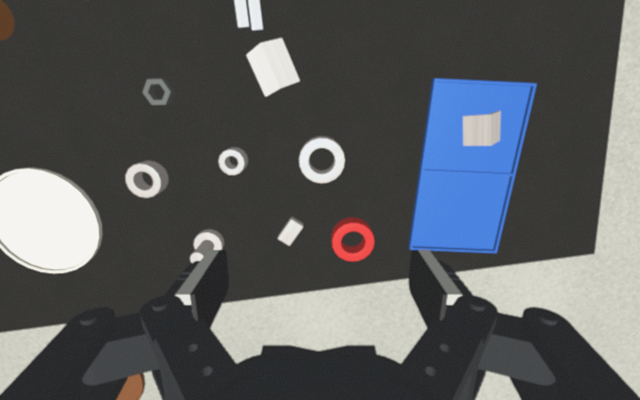

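The wrist view holds everything: wide collar (322,160), narrow (233,161), loose angle (273,67), fixed angle (482,129), tray corners about (434,79), (536,84), (496,252) and (411,248).

```bash
cat > meas.py <<'E'
import sys
from h import *
def meas(n,rois):
    c,s=pickle.load(open(n+'.pkl','rb'));im=c['img'];hsv=cv2.cvtColor(im,cv2.COLOR_RGB2HSV)
    g=(hsv[...,2]>105)&(hsv[...,1]<70)
    b=(hsv[...,0]>100)&(hsv[...,0]<130)&(hsv[...,1]>120)&(hsv[...,2]>60)
    for nm,(x0,y0,x1,y1,z,kind) in rois.items():
        r=np.zeros(g.shape,bool);r[y0:y1,x0:x1]=1
        K=blobs((b if kind=='b' else g)&r,20,1e6)
        if not K: print(nm,'none');continue
        k=max(K,key=cv2.contourArea)
        if kind=='c':
            (u,v),rad=cv2.minEnclosingCircle(k);print(nm,(round(u,1),round(v,1)),round(rad,1),ray(c,(u,v),z)[0].round(4))
        else:
            p=cv2.approxPolyDP(cv2.convexHull(k),3,True)[:,0];print(nm,[(tuple(map(int,a)),ray(c,a,z)[0,:2].round(4).tolist()) for a in p])
    return c,s
E
python3 - <<'E'
from meas import *
meas('w1',dict(wide=(295,130,350,190,.024,'c'),narrow=(215,143,252,180,.024,'c'),middle=(120,155,172,205,.013,'c'),tray=(400,60,560,245,.013,'b'),tray2=(400,60,560,262,.013,'b'),dish=(0,150,110,280,.013,'p'),fix=(455,105,505,152,.01,'p'),ang=(240,33,305,100,.01,'p')))
E
```

```text
wide (321.5, 159.8) 23.6 [ 0.5491 -0.1117  0.024 ]
narrow (232.3, 160.9) 14.6 [ 0.5641 -0.0048  0.024 ]
middle (145.5, 178.5) 21.0 [0.5572 0.1124 0.013 ]
tray [((434, 78), [0.6217, -0.2541]), ((536, 83), [0.5983, -0.3708]), ((498, 244), [0.3968, -0.3306]), ((409, 244), [0.4151, -0.2115])]
tray2 [((434, 78), [0.6217, -0.2541]), ((536, 83), [0.5983, -0.3708]), ((495, 253), [0.3837, -0.3268]), ((409, 249), [0.4076, -0.211])]
dish [((2, 173), [0.5915, 0.2889]), ((18, 168), [0.5945, 0.2662]), ((44, 169), [0.5884, 0.2345]), ((78, 186), [0.5608, 0.2007]), ((92, 202), [0.5375, 0.1908]), ((101, 223), [0.5077, 0.1897]), ((100, 243), [0.4801, 0.2014]), ((93, 256), [0.4628, 0.2178]), ((77, 269), [0.447, 0.2471]), ((64, 273), [0.4437, 0.2674]), ((40, 272), [0.4503, 0.2998]), ((8, 256), [0.4805, 0.3329]), ((0, 248), [0.4936, 0.3383])]
fix [((500, 111), [0.5724, -0.3317]), ((499, 140), [0.5376, -0.3312]), ((491, 145), [0.5329, -0.3215]), ((463, 144), [0.5394, -0.2873]), ((463, 116), [0.5733, -0.2878])]
ang [((281, 37), [0.6911, -0.0873]), ((299, 81), [0.6423, -0.0994]), ((264, 96), [0.6322, -0.0557]), ((246, 54), [0.68, -0.0446]), ((260, 42), [0.6897, -0.063])]
```

>>> step_arm(
  series=[
    {"x": 0.011, "y": 0.008, "z": 0.1, "ax": 0, "ay": 0, "az": 0, "grip": -1},
    {"x": 0.011, "y": 0.008, "z": 0.2, "ax": 0, "ay": 0, "az": 0, "grip": -1},
    {"x": 0.011, "y": 0.008, "z": 0.3, "ax": 0, "ay": 0, "az": 0, "grip": -1},
    {"x": 0.011, "y": 0.008, "z": 0.38, "ax": 0, "ay": 0, "az": 0, "grip": -1},
    {"x": 0.011, "y": 0.008, "z": 0.44, "ax": 0, "ay": 0, "az": 0, "grip": -1},
    {"x": 0.011, "y": 0.008, "z": 0.48, "ax": 0, "ay": 0, "az": 0, "grip": -1},
    {"x": 0.011, "y": 0.008, "z": 0.502, "ax": 0, "ay": 0, "az": 0, "grip": -1},
    {"x": 0.011, "y": 0.008, "z": 0.502, "ax": 0, "ay": 0, "az": 0, "grip": 1},
    {"x": 0.011, "y": 0.008, "z": 0.502, "ax": 0, "ay": 0, "az": 0, "grip": 1},
    {"x": 0.011, "y": 0.008, "z": 0.502, "ax": 0, "ay": 0, "az": 0, "grip": 1},
    {"x": 0.011, "y": 0.008, "z": 0.502, "ax": 0, "ay": 0, "az": 0, "grip": 1},
    {"x": 0.011, "y": 0.008, "z": 0.502, "ax": 0, "ay": 0, "az": 0, "grip": 1},
  ],
  force=40,
)

```text
time: 2.9
tool_pos: [0.55, -0.1128, 0.0034]
tcp_rot: [3.131, -0.243, 0.005]
wrist_force: [-0.7, -2.0, 5.9]
width: 0.638
grip_force: 42.9
```

>>> step_arm(
  series=[
    {"x": 0, "y": 0, "z": -0.1, "ax": 0, "ay": 0, "az": 0, "grip": 1},
    {"x": 0, "y": 0, "z": -0.2, "ax": 0, "ay": 0, "az": 0, "grip": 1},
    {"x": -0.147, "y": 0.361, "z": -0.2, "ax": 0, "ay": 0, "az": 0.087, "grip": 1},
    {"x": -0.147, "y": 0.361, "z": -0.2, "ax": 0, "ay": 0, "az": 0.087, "grip": 1},
    {"x": -0.147, "y": 0.361, "z": -0.2, "ax": 0, "ay": 0, "az": 0.087, "grip": 1},
    {"x": -0.147, "y": 0.361, "z": -0.2, "ax": 0, "ay": 0, "az": 0.087, "grip": 1},
    {"x": -0.147, "y": 0.361, "z": -0.2, "ax": 0, "ay": 0, "az": 0.087, "grip": 1},
    {"x": -0.147, "y": 0.361, "z": -0.12, "ax": 0, "ay": 0, "az": 0.087, "grip": 1},
    {"x": -0.147, "y": 0.361, "z": -0.06, "ax": 0, "ay": 0, "az": 0.087, "grip": 1},
    {"x": -0.147, "y": 0.361, "z": -0.03, "ax": 0, "ay": 0, "az": 0.087, "grip": 1},
    {"x": -0.147, "y": 0.361, "z": -0.016, "ax": 0, "ay": 0, "az": 0.087, "grip": 1},
    {"x": -0.147, "y": 0.361, "z": -0.016, "ax": 0, "ay": 0, "az": 0.087, "grip": 1},
  ],
)

```text
time: 4.1
tool_pos: [0.448, -0.2785, 0.0091]
tcp_rot: [-3.125, 0.313, 0.002]
wrist_force: [-0.2, 0.2, -1.7]
width: 0.635
grip_force: 43.7
```

>>> step_arm(
  series=[
    {"x": 0, "y": 0, "z": 0.004, "ax": 0, "ay": 0, "az": 0, "grip": 1},
    {"x": 0, "y": 0, "z": 0.008, "ax": 0, "ay": 0, "az": 0, "grip": 1},
    {"x": 0, "y": 0, "z": 0.008, "ax": 0, "ay": 0, "az": 0, "grip": -0.5},
    {"x": 0, "y": 0, "z": 0.008, "ax": 0, "ay": 0, "az": 0, "grip": -0.5},
    {"x": 0, "y": 0, "z": 0.008, "ax": 0, "ay": 0, "az": 0, "grip": -0.5},
    {"x": 0, "y": 0, "z": -0.04, "ax": 0, "ay": 0, "az": 0, "grip": -0.5},
    {"x": 0, "y": 0, "z": -0.14, "ax": 0, "ay": 0, "az": 0, "grip": -0.5},
    {"x": 0, "y": 0, "z": -0.24, "ax": 0, "ay": 0, "az": 0, "grip": -0.5},
    {"x": 0.2, "y": 0.05, "z": -0.35, "ax": 0, "ay": 0, "az": 0, "grip": -1},
    {"x": 0.2, "y": 0.05, "z": -0.35, "ax": 0, "ay": 0, "az": 0, "grip": -1},
    {"x": 0.2, "y": 0.05, "z": -0.35, "ax": 0, "ay": 0, "az": 0, "grip": -1},
    {"x": 0.2, "y": 0.05, "z": -0.35, "ax": 0, "ay": 0, "az": 0, "grip": -1},
  ],
)

```text
time: 5.3
tool_pos: [0.5442, -0.3254, 0.1876]
tcp_rot: [3.123, -0.314, 0.008]
wrist_force: [-0.8, -1.2, 0.2]
width: 0.998
grip_force: 0.0
```

```bash
python3 look.py w2; python3 -c "
import cv2
i=cv2.imread('pics/w2.png');cv2.imwrite('pics/w2b.png',cv2.resize(i[20:270,180:500],None,fx=2.3,fy=2.3,interpolation=2))"
```

```text
5.3 [ 0.5442 -0.3254  0.1876] x [ 0.98  -0.199  0.006] y [-0.199 -0.98   0.002] q [-0.58  0.21  1.75  0.    1.17  1.19] cam [ 0.617 -0.341  0.331]
wide [116. 216.] narrow [ 15. 222.] mid [-80. 247.] angle [ 23. 117.] fix [295. 175.] tray [295. 220.] dish [-166.  297.] spin [-13. 332.] red [173. 304.]
```

View pics/w2b.png

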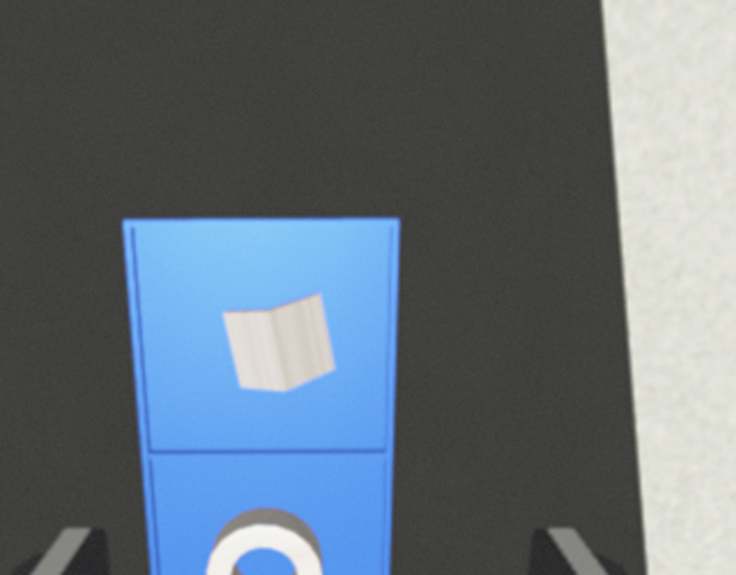

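The wide collar lies in the near bay. The fixed angle shows corners at crop (224,312), (320,293), (335,369) and (240,388), with its ridge from (270,311) to (286,391).

```bash
cat > ang.py <<'E'
from h import *
def angle(n,roi,zb,L):
    c,s=pickle.load(open(n+'.pkl','rb'));im=c['img'];hsv=cv2.cvtColor(im,cv2.COLOR_RGB2HSV)
    x0,y0,x1,y1=roi;sub=cv2.resize(hsv[y0:y1,x0:x1],None,fx=4,fy=4,interpolation=cv2.INTER_CUBIC)
    g=(sub[...,2]>105)&(sub[...,1]<75)
    k=max(blobs(g,300,1e7),key=cv2.contourArea)
    f=lambda a:(a+.5)/4-.5+np.array([x0,y0])
    p=f(cv2.approxPolyDP(k,8,True)[:,0].astype(float))
    # label points as ridge ends or bottom corners by hand from print
    for a in p: print(a.round(1),'bot',ray(c,a,zb)[0,:2].round(4),'ridge',ray(c,a,zb+.0255)[0,:2].round(4))
E
python3 - <<'E'
from ang import *
print('fixed');angle('w2',(265,135,340,200),.005,.036)
print('loose w1');angle('w1',(240,33,305,100),.002,.05)
E
```

```text
fixed
[318.4 147.4] bot [ 0.5723 -0.3322] ridge [ 0.5758 -0.3329]
[296.9 154.1] bot [ 0.5699 -0.3086] ridge [ 0.5736 -0.3111]
[276.6 155.9] bot [ 0.5724 -0.2872] ridge [ 0.5759 -0.2914]
[284.4 187.9] bot [ 0.5366 -0.2872] ridge [ 0.5429 -0.2913]
[303.9 189.6] bot [ 0.5304 -0.3075] ridge [ 0.5372 -0.3101]
[324.9 180.1] bot [ 0.5363 -0.332 ] ridge [ 0.5426 -0.3327]
loose w1
[281.6  37.1] bot [ 0.6924 -0.0873] ridge [ 0.6876 -0.0893]
[260.1  41.6] bot [ 0.6916 -0.062 ] ridge [ 0.6868 -0.0657]
[245.4  54.4] bot [ 0.681  -0.0423] ridge [ 0.6769 -0.0472]
[265.1  96.6] bot [ 0.6315 -0.0556] ridge [ 0.6307 -0.0596]
[299.9  79.9] bot [ 0.6439 -0.1002] ridge [ 0.6422 -0.1014]
```

>>> step_arm(
  series=[
    {"x": 0.13, "y": -0.545, "z": -0.04, "ax": 0, "ay": 0, "az": -1, "grip": -1},
    {"x": 0.13, "y": -0.545, "z": -0.04, "ax": 0, "ay": 0, "az": -1, "grip": -1},
    {"x": 0.13, "y": -0.545, "z": -0.04, "ax": 0, "ay": 0, "az": -1, "grip": -1},
    {"x": 0.13, "y": -0.545, "z": -0.04, "ax": 0, "ay": 0, "az": -1, "grip": -1},
    {"x": 0.13, "y": -0.545, "z": -0.04, "ax": 0, "ay": 0, "az": -1, "grip": -1},
    {"x": 0.13, "y": -0.545, "z": -0.04, "ax": 0, "ay": 0, "az": -1, "grip": -1},
    {"x": 0.13, "y": -0.545, "z": -0.04, "ax": 0, "ay": 0, "az": -1, "grip": -1},
  ],
)

```text
time: 6.05
tool_pos: [0.6584, -0.0652, 0.2034]
tcp_rot: [-3.098, -0.512, 0.003]
wrist_force: [-0.0, -0.7, 0.1]
width: 1.0
grip_force: 0.0
```

>>> step_arm(
  series=[
    {"x": 0, "y": 0, "z": 0, "ax": 0, "ay": 0, "az": -1, "grip": -1},
    {"x": 0, "y": 0, "z": 0, "ax": 0, "ay": 0, "az": -1, "grip": -1},
    {"x": 0, "y": 0, "z": 0, "ax": 0, "ay": 0, "az": -1, "grip": -1},
    {"x": 0, "y": 0, "z": 0, "ax": 0, "ay": 0, "az": -1, "grip": -1},
  ],
)

```text
time: 6.45
tool_pos: [0.6565, -0.0705, 0.203]
tcp_rot: [-2.86, -1.296, 0.005]
wrist_force: [0.7, -0.1, 0.8]
width: 1.001
grip_force: 0.0
```

>>> step_arm(
  series=[
    {"x": 0, "y": 0, "z": 0, "ax": 0, "ay": 0, "az": -1, "grip": -1},
    {"x": 0, "y": 0, "z": 0, "ax": 0, "ay": 0, "az": -1, "grip": -1},
    {"x": 0, "y": 0, "z": 0, "ax": 0, "ay": 0, "az": -1, "grip": -1},
    {"x": 0, "y": 0, "z": 0, "ax": 0, "ay": 0, "az": -1, "grip": -1},
  ],
)

```text
time: 6.85
tool_pos: [0.6565, -0.0707, 0.203]
tcp_rot: [-2.427, -1.991, 0.005]
wrist_force: [0.1, -0.5, -0.1]
width: 0.998
grip_force: 0.0
```

>>> step_arm(
  series=[
    {"x": 0, "y": 0, "z": 0, "ax": 0, "ay": 0, "az": -0.883, "grip": -1},
    {"x": 0, "y": 0, "z": 0, "ax": 0, "ay": 0, "az": -0.883, "grip": -1},
    {"x": 0, "y": 0, "z": 0, "ax": 0, "ay": 0, "az": -0.883, "grip": -1},
    {"x": 0, "y": 0, "z": 0, "ax": 0, "ay": 0, "az": -0.883, "grip": -1},
    {"x": 0, "y": 0, "z": 0, "ax": 0, "ay": 0, "az": -0.883, "grip": -1},
    {"x": 0, "y": 0, "z": 0, "ax": 0, "ay": 0, "az": -0.883, "grip": -1},
  ],
)

```text
time: 7.45
tool_pos: [0.6582, -0.07, 0.2042]
tcp_rot: [-1.916, -2.489, 0.001]
wrist_force: [0.5, 0.9, 0.2]
width: 0.999
grip_force: 0.0
```

```bash
python3 look.py w3
```

```text
7.45 [ 0.6582 -0.07    0.2042] x [-0.256  0.967  0.   ] y [ 0.967  0.256 -0.001] q [-0.14  0.26  1.66 -0.    1.22 -0.4 ] cam [0.64  0.001 0.347]
wide [209. 182.] narrow [241.  83.] mid [257. -53.] angle [320. 172.] fix [188. 332.] tray [154. 303.] dish [ 250. -299.] spin [118. -33.] red [ 99. 172.]
```

View pics/w3.png

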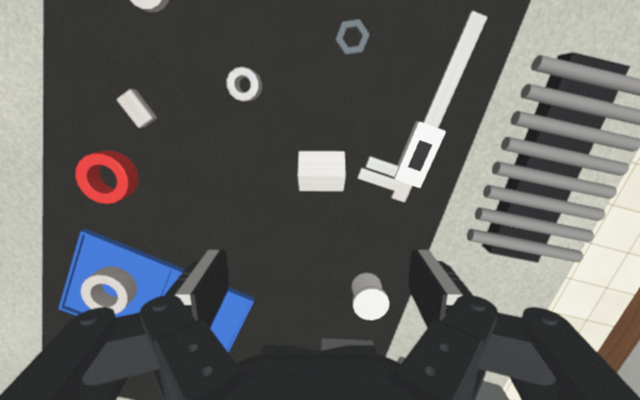

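Loose angle at (321,171), aligned with the tool. The caliper jaws at (359–380,157–190) are close to the right finger, so I'll measure the gap.

Run:
```python
from ang import *
angle('w3',(285,140,352,200),.002,.05)
c,s=pickle.load(open('w3.pkl','rb'))
R=Ro.from_rotvec(s['tcp_rot']).as_matrix()
for z in(.002,.01):
  for a in((359,175),(368,160)):print('jaw',z,a,(ray(c,a,z)[0]-s['tool_pos'])@R[:,:2])
```

```text
[297.9 151.4] bot [ 0.6312 -0.057 ] ridge [ 0.6318 -0.0527]
[299.1 190.6] bot [ 0.6433 -0.1009] ridge [ 0.6431 -0.0933]
[343.4 189.9] bot [ 0.6926 -0.0869] ridge [ 0.6887 -0.0804]
[345.6 175.4] bot [ 0.6903 -0.0698] ridge [ 0.6866 -0.0645]
[343.6 150.6] bot [ 0.6802 -0.0432] ridge [ 0.6772 -0.0399]
jaw 0.002 (359, 175) [-0.00764684  0.04657269]
jaw 0.002 (368, 160) [0.0096336  0.05603319]
jaw 0.01 (359, 175) [-0.00575656  0.04549634]
jaw 0.01 (368, 160) [0.01112329 0.05473753]
```

>>> step_arm(
  series=[
    {"x": -0.0056, "y": 0.006, "z": 0.1, "ax": 0, "ay": 0, "az": -0.03, "grip": -0.38},
    {"x": -0.0056, "y": 0.006, "z": 0.2, "ax": 0, "ay": 0, "az": -0.03, "grip": -0.38},
    {"x": -0.0056, "y": 0.006, "z": 0.24, "ax": 0, "ay": 0, "az": -0.03, "grip": -0.38},
    {"x": -0.0056, "y": 0.006, "z": 0.24, "ax": 0, "ay": 0, "az": -0.03, "grip": -0.38},
    {"x": -0.0056, "y": 0.006, "z": 0.24, "ax": 0, "ay": 0, "az": -0.03, "grip": -0.38},
  ],
)

```text
time: 8.0
tool_pos: [0.6629, -0.0715, 0.0849]
tcp_rot: [-1.894, -2.507, 0.0]
wrist_force: [0.1, 0.5, 0.1]
width: 0.692
grip_force: 0.0
```

```bash
python3 look.py w4;python3 - <<'E'
from ang import *
angle('w4',(275,80,370,210),.002,.05)
E
```

```text
8.0 [ 0.6629 -0.0715  0.0849] x [-0.273  0.962  0.   ] y [ 0.962  0.273 -0.   ] q [-0.14  0.37  1.75 -0.    1.02 -0.42] cam [ 0.643 -0.     0.228]
wide [145. 218.] narrow [190.  65.] mid [ 211. -174.] angle [314. 206.] fix [123. 426.] tray [ 77. 380.] dish [ 191. -686.] spin [ -53. -158.] red [-23. 199.] [282.6 172.4] bot [ 0.6313 -0.057 ] ridge [ 0.6326 -0.0506]
[279.4 209.4] bot [ 0.6359 -0.0861] ridge [ 0.6367 -0.0764]
[353.9 209.4] bot [ 0.6912 -0.0704] ridge [ 0.6858 -0.0625]
[351.9 173.1] bot [ 0.6811 -0.0435] ridge [ 0.6767 -0.0386]
```

View pics/w4.png

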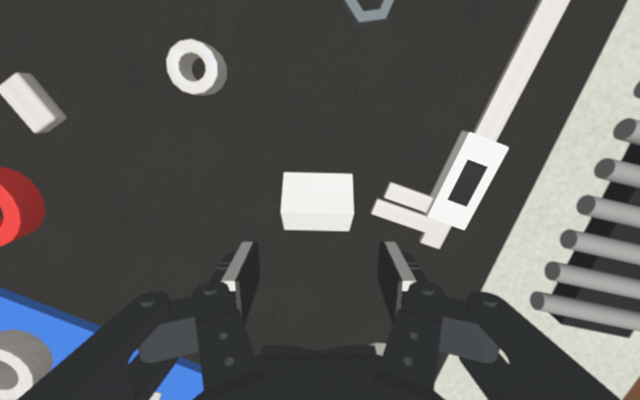

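The angle (281–354) sits centred between the fingers, with the caliper jaw at (375,207) outside the right fingertip. Now I'll descend and grip.

>>> step_arm(
  series=[
    {"x": 0, "y": -0.002, "z": 0.07, "ax": 0, "ay": 0, "az": 0, "grip": -0.38},
    {"x": 0, "y": -0.002, "z": 0.12, "ax": 0, "ay": 0, "az": 0, "grip": -0.38},
    {"x": 0, "y": -0.002, "z": 0.158, "ax": 0, "ay": 0, "az": 0, "grip": -0.38},
    {"x": 0, "y": -0.002, "z": 0.158, "ax": 0, "ay": 0, "az": 0, "grip": -0.38},
    {"x": 0, "y": -0.002, "z": 0.158, "ax": 0, "ay": 0, "az": 0, "grip": 1},
    {"x": 0, "y": -0.002, "z": 0.158, "ax": 0, "ay": 0, "az": 0, "grip": 1},
    {"x": 0, "y": -0.002, "z": 0.158, "ax": 0, "ay": 0, "az": 0, "grip": 1},
    {"x": 0, "y": -0.002, "z": 0.158, "ax": 0, "ay": 0, "az": 0, "grip": 1},
  ],
)

```text
time: 8.85
tool_pos: [0.6632, -0.072, 0.0076]
tcp_rot: [1.891, 2.505, 0.002]
wrist_force: [-0.3, 0.2, 2.6]
width: 0.57
grip_force: 41.8
```

>>> step_arm(
  series=[
    {"x": 0, "y": 0, "z": -0.1, "ax": 0, "ay": 0, "az": 0, "grip": 1},
    {"x": 0, "y": 0, "z": -0.2, "ax": 0, "ay": 0, "az": 0, "grip": 1},
    {"x": -0.399, "y": -0.339, "z": -0.2, "ax": 0, "ay": 0, "az": 0.54, "grip": 1},
    {"x": -0.399, "y": -0.339, "z": -0.2, "ax": 0, "ay": 0, "az": 0.54, "grip": 1},
    {"x": -0.399, "y": -0.339, "z": -0.2, "ax": 0, "ay": 0, "az": 0.54, "grip": 1},
    {"x": -0.399, "y": -0.339, "z": -0.2, "ax": 0, "ay": 0, "az": 0.54, "grip": 1},
    {"x": -0.399, "y": -0.339, "z": -0.2, "ax": 0, "ay": 0, "az": 0.54, "grip": 1},
    {"x": -0.399, "y": -0.339, "z": -0.2, "ax": 0, "ay": 0, "az": 0.54, "grip": 1},
    {"x": -0.399, "y": -0.339, "z": -0.2, "ax": 0, "ay": 0, "az": 0.54, "grip": 1},
    {"x": -0.399, "y": -0.339, "z": -0.2, "ax": 0, "ay": 0, "az": 0.54, "grip": 1},
  ],
)

```text
time: 9.85
tool_pos: [0.5536, -0.3095, 0.1059]
tcp_rot: [-2.228, -2.215, -0.001]
wrist_force: [-1.2, 0.5, -1.3]
width: 0.572
grip_force: 41.9
```

```bash
python3 look.py w5
```

```text
9.85 [ 0.5536 -0.3095  0.1059] x [0.006 1.    0.001] y [ 1.    -0.006  0.   ] q [-0.55  0.29  1.81  0.    1.04 -0.54] cam [ 0.554 -0.236  0.249]
wide [ 304. -128.] narrow [ 331. -416.] mid [ 314. -893.] angle [ 519. -243.] fix [318. 199.] tray [250. 174.] dish [  150. -1928.] spin [  13. -820.] red [112. -80.]
```

View pics/w5.png

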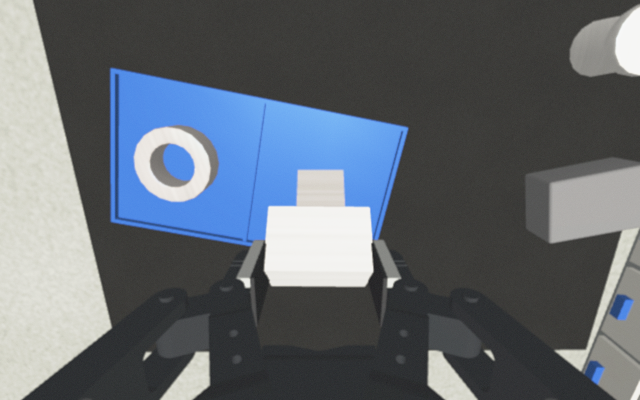

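The held loose angle (264–373, top edge row 206) is parallel to the fixed one (297–344, edge row 170). A quick offset check follows.

Run:
```python
from h import *
c,s=pickle.load(open('w5.pkl','rb'))
im=c['img'].astype(int);print('col320 sat', (im[160:215,320].max(1)-im[160:215,320].min(1)).tolist())
for a,z in(((297,170),.005),((344,170),.005),((267,206.5),.1003),((370,206.5),.1003)):print(ray(c,a,z)[0].round(4))
```

```text
col320 sat [139, 138, 140, 140, 139, 139, 141, 142, 133, 87, 21, 8, 11, 10, 11, 10, 8, 10, 11, 10, 10, 10, 13, 12, 12, 13, 12, 13, 12, 12, 11, 9, 11, 12, 12, 11, 10, 10, 11, 10, 10, 12, 13, 12, 14, 11, 8, 3, 2, 3, 3, 3, 3, 3, 3]
[ 0.5371 -0.2888  0.005 ]
[ 0.5748 -0.289   0.005 ]
[ 0.5282 -0.2867  0.1003]
[ 0.5803 -0.2871  0.1003]
```

>>> step_arm(
  series=[
    {"x": -0.002, "y": 0.0034, "z": 0.07, "ax": 0, "ay": 0, "az": 0, "grip": 1},
    {"x": -0.002, "y": 0.0034, "z": 0.12, "ax": 0, "ay": 0, "az": 0, "grip": 1},
    {"x": -0.002, "y": 0.0034, "z": 0.15, "ax": 0, "ay": 0, "az": 0, "grip": 1},
    {"x": -0.002, "y": 0.0034, "z": 0.165, "ax": 0, "ay": 0, "az": 0, "grip": 1},
    {"x": -0.002, "y": 0.0034, "z": 0.172, "ax": 0, "ay": 0, "az": 0, "grip": 1},
    {"x": -0.002, "y": 0.0034, "z": 0.175, "ax": 0, "ay": 0, "az": 0, "grip": 1},
    {"x": -0.002, "y": 0.0034, "z": 0.175, "ax": 0, "ay": 0, "az": 0, "grip": 1},
  ],
)

```text
time: 10.6
tool_pos: [0.5559, -0.3114, 0.0192]
tcp_rot: [2.226, 2.215, 0.001]
wrist_force: [0.2, -0.3, -0.8]
width: 0.571
grip_force: 41.9
```

>>> step_arm(
  series=[
    {"x": 0, "y": 0, "z": 0.003, "ax": 0, "ay": 0, "az": 0, "grip": 1},
    {"x": 0, "y": 0, "z": 0.006, "ax": 0, "ay": 0, "az": 0, "grip": 1},
    {"x": 0, "y": 0, "z": 0.006, "ax": 0, "ay": 0, "az": 0, "grip": 1},
  ],
)

```text
time: 10.9
tool_pos: [0.5558, -0.3115, 0.0165]
tcp_rot: [2.226, 2.214, 0.001]
wrist_force: [0.1, 0.1, 4.5]
width: 0.569
grip_force: 42.3
```

Light contact came exactly at the expected nested height, so I'll release.

>>> step_arm(
  series=[
    {"x": 0, "y": 0, "z": 0.006, "ax": 0, "ay": 0, "az": 0, "grip": -0.5},
    {"x": 0, "y": 0, "z": 0.006, "ax": 0, "ay": 0, "az": 0, "grip": -0.5},
    {"x": 0, "y": 0, "z": 0.006, "ax": 0, "ay": 0, "az": 0, "grip": -0.5},
    {"x": 0, "y": 0, "z": -0.04, "ax": 0, "ay": 0, "az": 0, "grip": -0.5},
    {"x": 0, "y": 0, "z": -0.12, "ax": 0, "ay": 0, "az": 0, "grip": -0.5},
    {"x": 0, "y": 0, "z": -0.22, "ax": 0, "ay": 0, "az": 0, "grip": -0.5},
    {"x": 0, "y": 0, "z": -0.3, "ax": 0, "ay": 0, "az": 0, "grip": -0.5},
    {"x": 0, "y": 0, "z": -0.3, "ax": 0, "ay": 0, "az": 0, "grip": -0.5},
  ],
)

```text
time: 11.7
tool_pos: [0.5594, -0.3138, 0.1736]
tcp_rot: [2.218, 2.206, 0.005]
wrist_force: [1.3, -1.3, 1.0]
width: 0.751
grip_force: 0.0
```

```bash
python3 look.py w6;python3 - <<'E'
from ang import *
angle('w6',(265,120,375,230),.0107,.05)
i=cv2.imread('pics/w6.png');cv2.imwrite('pics/w6b.png',cv2.resize(i[60:260,120:420],None,fx=2.4,fy=2.4,interpolation=2))
E
```

```text
11.7 [ 0.5594 -0.3138  0.1736] x [ 0.005  1.    -0.007] y [ 1.    -0.005  0.012] q [-0.55  0.23  1.75 -0.    1.14 -0.54] cam [ 0.558 -0.239  0.316]
wide [298. -77.] narrow [ 316. -273.] mid [ 302. -560.] angle [ 452. -154.] fix [310. 171.] tray [256. 153.] dish [  204. -1092.] spin [ 110. -496.] red [153. -44.] [286.6 150.6] bot [ 0.5307 -0.2883] ridge [ 0.533  -0.2842]
[285.1 177.6] bot [ 0.5282 -0.3157] ridge [ 0.5307 -0.3093]
[288.6 194.6] bot [ 0.5311 -0.3337] ridge [ 0.5334 -0.3258]
[337.4 194.1] bot [ 0.5813 -0.3337] ridge [ 0.5794 -0.3257]
[339.9 178.6] bot [ 0.5836 -0.3172] ridge [ 0.5815 -0.3107]
[338.1 149.9] bot [ 0.5815 -0.288 ] ridge [ 0.5795 -0.2838]
```

View pics/w6b.png

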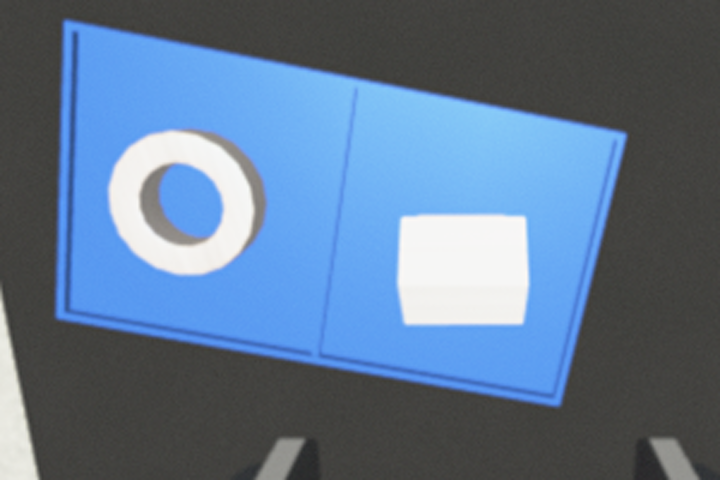

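Angle is nested: centre (0.556, −0.311), parallel and level, and the wide collar is in its bay. Next is the narrow collar.

>>> step_arm(
  series=[
    {"x": 0.62, "y": 0.007, "z": 0.04, "ax": 0, "ay": 0, "az": 0, "grip": -0.5},
    {"x": 0.62, "y": 0.007, "z": 0.04, "ax": 0, "ay": 0, "az": 0, "grip": -0.5},
    {"x": 0.62, "y": 0.007, "z": 0.04, "ax": 0, "ay": 0, "az": 0, "grip": -0.5},
    {"x": 0.62, "y": 0.007, "z": 0.04, "ax": 0, "ay": 0, "az": 0, "grip": -0.5},
    {"x": 0.62, "y": 0.007, "z": 0.04, "ax": 0, "ay": 0, "az": 0, "grip": -0.5},
    {"x": 0.62, "y": 0.007, "z": 0.04, "ax": 0, "ay": 0, "az": 0, "grip": -0.5},
    {"x": 0.62, "y": 0.007, "z": 0.04, "ax": 0, "ay": 0, "az": 0, "grip": -0.5},
    {"x": 0.62, "y": 0.007, "z": 0.04, "ax": 0, "ay": 0, "az": 0, "grip": -0.5},
    {"x": 0.62, "y": 0.007, "z": 0.04, "ax": 0, "ay": 0, "az": 0, "grip": -0.5},
  ],
)

```text
time: 12.65
tool_pos: [0.5596, -0.0018, 0.1442]
tcp_rot: [-2.226, -2.216, 0.003]
wrist_force: [0.6, 0.1, -0.5]
width: 0.751
grip_force: 0.0
```

```bash
python3 look.py w7
```

```text
12.65 [ 0.5596 -0.0018  0.1442] x [ 0.005  1.    -0.001] y [ 1.    -0.005 -0.002] q [-0.05  0.12  1.94 -0.    1.08 -0.04] cam [0.561 0.072 0.287]
wide [306. 294.] narrow [321. 188.] mid [311.  46.] angle [426. 257.] fix [315. 444.] tray [270. 418.] dish [ 248. -210.] spin [176. 118.] red [191. 309.]
```

View pics/w7.png

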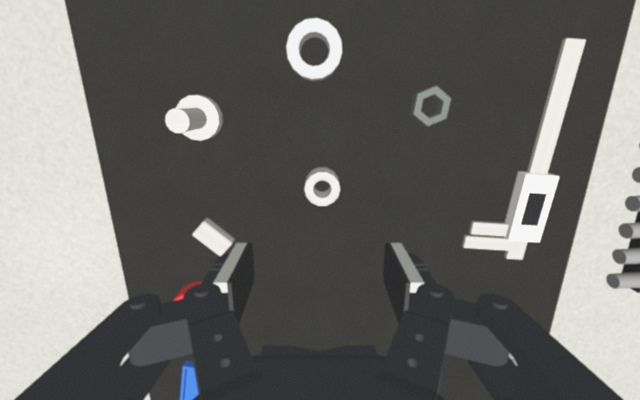

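Narrow collar top at (322,188) is right under the tool. Spindle stem tip at (178,120), flange at (199,117).

>>> step_arm(
  series=[
    {"x": -0.001, "y": 0.006, "z": 0.1, "ax": 0, "ay": 0, "az": 0, "grip": -0.5},
    {"x": -0.001, "y": 0.006, "z": 0.19, "ax": 0, "ay": 0, "az": 0, "grip": -0.5},
    {"x": -0.001, "y": 0.006, "z": 0.25, "ax": 0, "ay": 0, "az": 0, "grip": -0.5},
    {"x": -0.001, "y": 0.006, "z": 0.28, "ax": 0, "ay": 0, "az": 0, "grip": -0.5},
    {"x": -0.001, "y": 0.006, "z": 0.28, "ax": 0, "ay": 0, "az": 0, "grip": 1},
    {"x": -0.001, "y": 0.006, "z": 0.28, "ax": 0, "ay": 0, "az": 0, "grip": 1},
    {"x": -0.001, "y": 0.006, "z": 0.28, "ax": 0, "ay": 0, "az": 0, "grip": 1},
    {"x": -0.001, "y": 0.006, "z": 0.28, "ax": 0, "ay": 0, "az": 0, "grip": 1},
    {"x": -0.001, "y": 0.006, "z": 0.28, "ax": 0, "ay": 0, "az": 0, "grip": 1},
    {"x": -0.001, "y": 0.006, "z": 0.28, "ax": 0, "ay": 0, "az": 0, "grip": 1},
  ],
)

```text
time: 13.7
tool_pos: [0.5647, -0.0017, 0.007]
tcp_rot: [2.225, 2.214, 0.003]
wrist_force: [-0.7, -0.2, 6.3]
width: 0.352
grip_force: 41.6
```

Run:
```python
from h import *
c,s=pickle.load(open('w7.pkl','rb'))
print('stem',ray(c,(178,120),.052)[0].round(4),'flange',ray(c,(200,117.5),.012)[0].round(4))
c=pickle.load(open('top0.pkl','rb'));print('dish top',ray(c,(285.5,179),.010)[0].round(4))
c,s=pickle.load(open('w1.pkl','rb'));im=c['img'];hsv=cv2.cvtColor(im,cv2.COLOR_RGB2HSV);m=(hsv[...,2]>150)&(hsv[...,1]<60);m[:,115:]=0;m[:140]=0;m[290:]=0
k=max(blobs(m,500,1e6),key=cv2.contourArea)[:,0];k=k[k[:,0]>2];p=ray(c,k,.009)[:,:2]
A=np.c_[2*p,np.ones(len(p))];x=np.linalg.lstsq(A,(p**2).sum(1),rcond=None)[0];print('dish',x[:2],np.sqrt(x[2]+x[:2]@x[:2]))
```

```text
stem [0.4565 0.0587 0.052 ] flange [0.4581 0.0584 0.012 ]
dish top [0.5161 0.2713 0.01  ]
dish [0.51846464 0.27178332] 0.07522495457251972
```

>>> step_arm(
  series=[
    {"x": 0, "y": 0, "z": -0.1, "ax": 0, "ay": 0, "az": 0, "grip": 1},
    {"x": 0, "y": 0, "z": -0.2, "ax": 0, "ay": 0, "az": 0, "grip": 1},
    {"x": 0.604, "y": -0.097, "z": -0.2, "ax": 0, "ay": 0, "az": 0, "grip": 1},
    {"x": 0.604, "y": -0.097, "z": -0.2, "ax": 0, "ay": 0, "az": 0, "grip": 1},
    {"x": 0.604, "y": -0.097, "z": -0.2, "ax": 0, "ay": 0, "az": 0, "grip": 1},
    {"x": 0.604, "y": -0.097, "z": -0.2, "ax": 0, "ay": 0, "az": 0, "grip": 1},
    {"x": 0.604, "y": -0.097, "z": -0.2, "ax": 0, "ay": 0, "az": 0, "grip": 1},
    {"x": 0.604, "y": -0.097, "z": -0.2, "ax": 0, "ay": 0, "az": 0, "grip": 1},
    {"x": 0.604, "y": -0.097, "z": -0.2, "ax": 0, "ay": 0, "az": 0, "grip": 1},
    {"x": 0.604, "y": -0.097, "z": -0.12, "ax": 0, "ay": 0, "az": 0, "grip": 1},
    {"x": 0.604, "y": -0.097, "z": -0.05, "ax": 0, "ay": 0, "az": 0, "grip": 1},
    {"x": 0.604, "y": -0.097, "z": -0.02, "ax": 0, "ay": 0, "az": 0, "grip": 1},
  ],
)

```text
time: 14.9
tool_pos: [0.5132, 0.2989, 0.0116]
tcp_rot: [-2.225, -2.215, 0.01]
wrist_force: [-0.5, -1.0, -1.7]
width: 0.345
grip_force: 40.8
```

>>> step_arm(
  series=[
    {"x": 0, "y": 0, "z": 0.005, "ax": 0, "ay": 0, "az": 0, "grip": 1},
    {"x": 0, "y": 0, "z": 0.01, "ax": 0, "ay": 0, "az": 0, "grip": 1},
    {"x": 0, "y": 0, "z": 0.01, "ax": 0, "ay": 0, "az": 0, "grip": 1},
  ],
)

```text
time: 15.2
tool_pos: [0.5174, 0.3008, 0.0115]
tcp_rot: [2.227, 2.215, 0.003]
wrist_force: [-0.9, 0.7, -0.3]
width: 0.349
grip_force: 41.1
```

>>> step_arm(
  series=[
    {"x": 0, "y": 0, "z": 0.002, "ax": 0, "ay": 0, "az": 0, "grip": 1},
    {"x": 0, "y": 0, "z": 0.002, "ax": 0, "ay": 0, "az": 0, "grip": -0.2},
    {"x": 0, "y": 0, "z": 0.002, "ax": 0, "ay": 0, "az": 0, "grip": -0.2},
    {"x": 0, "y": 0, "z": 0.002, "ax": 0, "ay": 0, "az": 0, "grip": -0.2},
    {"x": 0, "y": 0, "z": -0.05, "ax": 0, "ay": 0, "az": 0, "grip": -0.2},
    {"x": 0, "y": 0, "z": -0.15, "ax": 0, "ay": 0, "az": 0, "grip": -0.2},
    {"x": 0, "y": 0, "z": -0.25, "ax": 0, "ay": 0, "az": 0, "grip": -0.2},
    {"x": 0, "y": 0, "z": -0.25, "ax": 0, "ay": 0, "az": 0, "grip": -0.2},
    {"x": 0, "y": 0, "z": -0.25, "ax": 0, "ay": 0, "az": 0, "grip": -0.2},
  ],
)

```text
time: 16.1
tool_pos: [0.5178, 0.3015, 0.1379]
tcp_rot: [2.226, 2.215, 0.008]
wrist_force: [0.3, -0.1, 0.5]
width: 0.595
grip_force: 0.0
```

>>> step_arm(
  series=[
    {"x": -0.486, "y": -0.119, "z": 0, "ax": 0, "ay": 0, "az": 0, "grip": -0.2},
    {"x": -0.486, "y": -0.119, "z": 0, "ax": 0, "ay": 0, "az": 0, "grip": -0.2},
    {"x": -0.486, "y": -0.119, "z": 0, "ax": 0, "ay": 0, "az": 0, "grip": -0.2},
    {"x": -0.486, "y": -0.119, "z": 0, "ax": 0, "ay": 0, "az": 0, "grip": -0.2},
    {"x": -0.486, "y": -0.119, "z": 0, "ax": 0, "ay": 0, "az": 0, "grip": -0.2},
    {"x": -0.486, "y": -0.119, "z": 0, "ax": 0, "ay": 0, "az": 0, "grip": -0.2},
    {"x": -0.486, "y": -0.119, "z": 0, "ax": 0, "ay": 0, "az": 0, "grip": -0.2},
    {"x": -0.486, "y": -0.119, "z": 0, "ax": 0, "ay": 0, "az": 0, "grip": -0.2},
  ],
)

```text
time: 16.9
tool_pos: [0.455, 0.0586, 0.1343]
tcp_rot: [-2.226, -2.215, 0.001]
wrist_force: [0.4, -0.2, 0.1]
width: 0.597
grip_force: 0.0
```

```bash
python3 look.py w8
```

```text
16.9 [0.455  0.0586 0.1343] x [0.005 1.    0.   ] y [ 1.    -0.005 -0.002] q [ 0.07 -0.06  2.15  0.    1.06  0.08] cam [0.456 0.132 0.277]
wide [410. 351.] narrow [437. 255.] mid [443. 126.] angle [534. 319.] fix [404. 490.] tray [357. 463.] dish [ 401. -108.] spin [317. 199.] red [295. 364.]
```

View pics/w8.png

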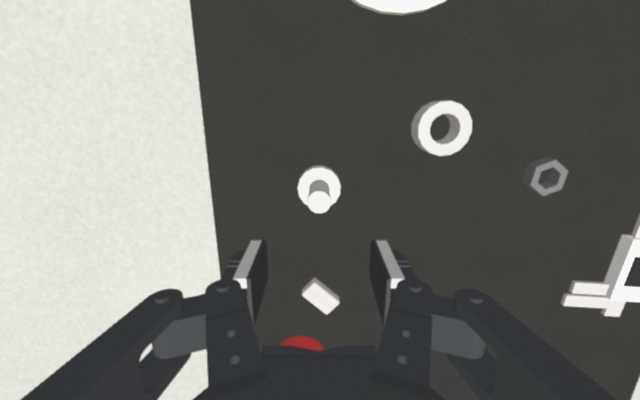

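Stem tip (319,202) lies centred between the fingers; the block (320,296) and middle collar (442,128) stay clear.

>>> step_arm(
  series=[
    {"x": 0, "y": 0.001, "z": 0.08, "ax": 0, "ay": 0, "az": 0, "grip": -0.2},
    {"x": 0, "y": 0.001, "z": 0.15, "ax": 0, "ay": 0, "az": 0, "grip": -0.2},
    {"x": 0, "y": 0.001, "z": 0.2, "ax": 0, "ay": 0, "az": 0, "grip": -0.2},
    {"x": 0, "y": 0.001, "z": 0.228, "ax": 0, "ay": 0, "az": 0, "grip": -0.2},
    {"x": 0, "y": 0.001, "z": 0.228, "ax": 0, "ay": 0, "az": 0, "grip": 1},
    {"x": 0, "y": 0.001, "z": 0.228, "ax": 0, "ay": 0, "az": 0, "grip": 1},
    {"x": 0, "y": 0.001, "z": 0.228, "ax": 0, "ay": 0, "az": 0, "grip": 1},
    {"x": 0, "y": 0.001, "z": 0.228, "ax": 0, "ay": 0, "az": 0, "grip": 1},
    {"x": 0, "y": 0.001, "z": 0.228, "ax": 0, "ay": 0, "az": 0, "grip": 1},
    {"x": 0, "y": 0.001, "z": 0.228, "ax": 0, "ay": 0, "az": 0, "grip": 1},
  ],
  force=60,
)

```text
time: 17.95
tool_pos: [0.4564, 0.058, 0.0218]
tcp_rot: [2.227, 2.215, 0.001]
wrist_force: [-0.2, 0.3, 0.3]
width: 0.185
grip_force: 58.5
```

>>> step_arm(
  series=[
    {"x": 0, "y": 0, "z": -0.1, "ax": 0, "ay": 0, "az": 0, "grip": 1},
    {"x": 0, "y": 0, "z": -0.2, "ax": 0, "ay": 0, "az": 0, "grip": 1},
    {"x": 0.37, "y": 0.12, "z": -0.2, "ax": 0, "ay": 0, "az": 0, "grip": 1},
    {"x": 0.37, "y": 0.12, "z": -0.2, "ax": 0, "ay": 0, "az": 0, "grip": 1},
    {"x": 0.37, "y": 0.12, "z": -0.2, "ax": 0, "ay": 0, "az": 0, "grip": 1},
    {"x": 0.37, "y": 0.12, "z": -0.2, "ax": 0, "ay": 0, "az": 0, "grip": 1},
    {"x": 0.37, "y": 0.12, "z": -0.2, "ax": 0, "ay": 0, "az": 0, "grip": 1},
    {"x": 0.37, "y": 0.12, "z": -0.2, "ax": 0, "ay": 0, "az": 0, "grip": 1},
    {"x": 0.37, "y": 0.12, "z": -0.12, "ax": 0, "ay": 0, "az": 0, "grip": 1},
    {"x": 0.37, "y": 0.12, "z": -0.05, "ax": 0, "ay": 0, "az": 0, "grip": 1},
    {"x": 0.37, "y": 0.12, "z": -0.02, "ax": 0, "ay": 0, "az": 0, "grip": 1},
    {"x": 0.37, "y": 0.12, "z": -0.02, "ax": 0, "ay": 0, "az": 0, "grip": 1},
  ],
)

```text
time: 19.15
tool_pos: [0.5139, 0.2403, 0.0283]
tcp_rot: [-2.227, -2.212, 0.01]
wrist_force: [1.0, -0.0, -1.2]
width: 0.182
grip_force: 59.2
```

>>> step_arm(
  series=[
    {"x": 0, "y": 0, "z": 0.005, "ax": 0, "ay": 0, "az": 0, "grip": 1},
    {"x": 0, "y": 0, "z": 0.01, "ax": 0, "ay": 0, "az": 0, "grip": 1},
    {"x": 0, "y": 0, "z": 0.012, "ax": 0, "ay": 0, "az": 0, "grip": 1},
    {"x": 0, "y": 0, "z": 0.012, "ax": 0, "ay": 0, "az": 0, "grip": 1},
  ],
)

```text
time: 19.55
tool_pos: [0.5177, 0.243, 0.0263]
tcp_rot: [2.227, 2.215, 0.003]
wrist_force: [-0.4, -0.2, -1.4]
width: 0.188
grip_force: 59.2
```

>>> step_arm(
  series=[
    {"x": 0, "y": 0, "z": 0.003, "ax": 0, "ay": 0, "az": 0, "grip": 1},
    {"x": 0, "y": 0, "z": 0.004, "ax": 0, "ay": 0, "az": 0, "grip": 1},
    {"x": 0, "y": 0, "z": 0.004, "ax": 0, "ay": 0, "az": 0, "grip": 1},
  ],
)

```text
time: 19.85
tool_pos: [0.5177, 0.2431, 0.0247]
tcp_rot: [2.227, 2.215, 0.002]
wrist_force: [-2.4, -1.4, 5.3]
width: 0.183
grip_force: 60.1
```

Contact with the floor. I'll release, rise and back off for a final check.

>>> step_arm(
  series=[
    {"x": 0, "y": 0, "z": 0.004, "ax": 0, "ay": 0, "az": 0, "grip": 0},
    {"x": 0, "y": 0, "z": 0.004, "ax": 0, "ay": 0, "az": 0, "grip": 0},
    {"x": 0, "y": 0, "z": 0.004, "ax": 0, "ay": 0, "az": 0, "grip": 0},
    {"x": 0, "y": 0, "z": -0.06, "ax": 0, "ay": 0, "az": 0, "grip": 0},
    {"x": 0, "y": 0, "z": -0.16, "ax": 0, "ay": 0, "az": 0, "grip": 0},
    {"x": 0, "y": 0, "z": -0.26, "ax": 0, "ay": 0, "az": 0, "grip": 0},
    {"x": -0.2, "y": -0.1, "z": -0.4, "ax": 0, "ay": 0, "az": 0, "grip": 0},
    {"x": -0.2, "y": -0.1, "z": -0.4, "ax": 0, "ay": 0, "az": 0, "grip": 0},
    {"x": -0.2, "y": -0.1, "z": -0.4, "ax": 0, "ay": 0, "az": 0, "grip": 0},
    {"x": -0.2, "y": -0.1, "z": -0.4, "ax": 0, "ay": 0, "az": 0, "grip": 0},
    {"x": -0.2, "y": -0.1, "z": -0.4, "ax": 0, "ay": 0, "az": 0, "grip": 0},
  ],
)

```text
time: 20.95
tool_pos: [0.4667, 0.1428, 0.2238]
tcp_rot: [2.228, 2.214, 0.003]
wrist_force: [0.7, 0.5, 0.3]
width: 0.495
grip_force: 0.0
```

```bash
python3 look.py w9
python3 - <<'E'
from workcell import imaging
import cv2,numpy as np
i=cv2.imread('pics/w9.png');c=imaging.read_camera('scene')['img'][:,:,::-1]
cv2.imwrite('pics/fin.png',np.vstack([i[:260,:],cv2.resize(c[120:310,130:410],(560,380),interpolation=2)[:,:].copy() if 0 else cv2.resize(c[120:300,130:430],(640,340),interpolation=cv2.INTER_CUBIC)]))
E
```

```text
20.95 [0.4667 0.1428 0.2238] x [0.006 1.    0.001] y [ 1.    -0.006  0.002] q [ 0.25 -0.09  2.    0.    1.23  0.25] cam [0.467 0.217 0.367]
wide [378. 351.] narrow [394. 281.] mid [394. 195.] angle [466. 327.] fix [377. 457.] tray [341. 437.] dish [362.  47.] spin [307. 246.] red [293. 361.]
```

View pics/fin.png

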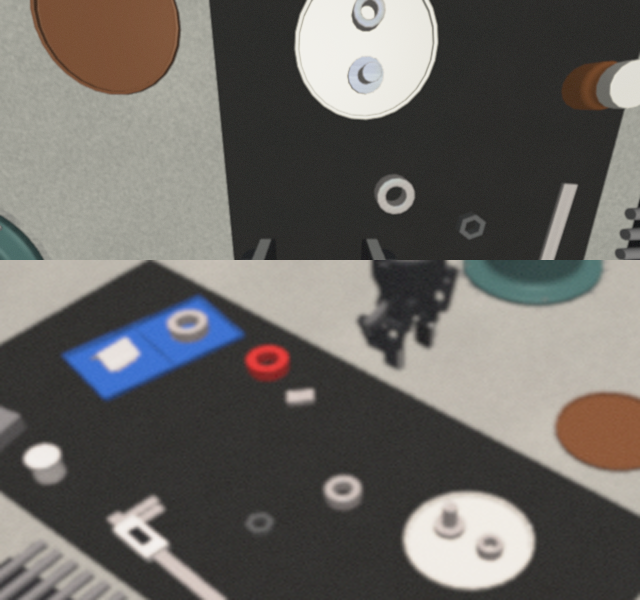

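The dish holds the collar flat (369,11) and the spindle upright (365,75). The tray holds the wide collar and the nested angle, and the middle collar, block and nut have not moved. I'll hand it in.

```bash
python3 -c "
from workcell import bot
print(bot.finish_job())"
```

```text
the job is handed in; nothing more can be done
None
```

Both kits are made up and the job was handed in at about 21 s of robot time; the final pictures show every part in place and the other stock where it was, but the hand-in returned no verdict.

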